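# Raise the fallen filter cartridge into its clip

### The arm

A 7-joint arm with a two-finger parallel gripper is mounted at the origin on a cart in front of the work surface, level with it; the furniture and walls round the work are solid. World frame = base frame: x ahead of the robot, y to its left, z up, the work surface at z = 0. Lengths are in m, angles in rad, forces in N, time in s.
With the tool pointing down it reaches from about 0.4 to 0.85 m from the base axis. Payload 6.9 kg.
Tool frame: the origin (TCP) lies between the finger pads; the fingertips stand 17 mm ahead of it and the grasp point (between the pads) lies 2 mm behind it; z points along the fingers, y is the line along which they close (so a half turn about z gives the same grasp; the last joint's range is limited). The gripper opens to 85 mm and grips with 20 to 120 N. Pads are 22 mm wide; open, the fingers measure 114 mm over their backs; the gripper's body (76 mm by 85 mm) begins 54 mm behind the grasp point. The pads swing forward as they close: fully open they stand 13 mm farther back than shut.
Start: joints at [1.29, 0.507, -0.238, 1.5, 0.126, 1.149, -0.155], TCP at [0.236, -0.579, 0.248] pointing down, gripper open.
Joint ranges: [-3.08, 3.08], [-0.24, 2.05], [-1.43, 1.35], [0, 2.5], [-1.52, 4.66], [0.17, 1.96], [-2.89, 2.89]. Speed limits (rad/s): [2.39, 2.39, 3.14, 3.14, 3.14, 3.14, 3.14].

### API

Orientations are given as a unit quaternion [x, y, z, w].
In Python, from rig import env gives the robot as it stands.
- The arm moves only by the shell command python3 -m pendant 'ROWS' [FORCE]. ROWS is JSON, a list of rows, each an object with "linear": the shift along the tool's x, y, z in units of 15 cm (1.0 is 15 cm), a list of three; "delta_rot": the turn, a rotation vector about the tool's x, y, z in units of 0.08 rad (1.0 is 0.08 rad), a list of three; "jaw": the closure, from -1 (fully open) to 1 (shut). In form: [{"linear": [x, y, z], "delta_rot": [wx, wy, wz], "jaw": jaw}, ...]. A call has 1 to 10 rows; each row shifts and turns the commanded pose from where the row before left it, along the tool's axes as they then stand; what a row does not reach is not made up. A row lasts 1/12 s, in which the tool goes at most 41.7 mm and 7.16 degrees, less where a joint would pass 70% of its speed; a pose out of reach is approached as far as the arm can. A call with a number of a shift or a turn outside -1 to 1 is refused whole. A call with a gripper value outside its range is refused whole. The fingers move at their own pace and stop on an object; FORCE is the grip in N (left out, the last holds). Time passes only in rows, so rows that do not move let the fingers close. It gives the time, the measured TCP pose, the force, the opening and the grip force at its end, in the units of the state.
- env.observe(): the state, without advancing time (a new reading comes with each control period).
- env.camera(name): name is "side" or "top" or "wrist"; returns a dict with "img" (384x512x3 uint8, blue, green, red), "z_map" (384x512 float32, m along the optical axis (not along the pixel's ray), 0 where there is no reading), "K" (3x3 intrinsics, pixels), "origin" and "orientation" of the camera in the world; the wrist camera has in their place "T_tool_cam" (4x4, takes a point from camera to tool coordinates, whose origin is the TCP and whose axes are the flange's). Camera axes: x right, y down, z forward; pixel columns grow to the right and rows downward; lengths in m; the calibration is good to about 2 mm. A picture is of the moment at which its call begins: read the wrist's pose just before it.
- env.hand_in(): hands the job in; it is judged then, once.
Trained networks look in a picture, given as the dict that the camera call returned (one of the last four; its "shot" number tells which), for a name from the list of things; names that differ only in an ending like _2 or _b are one class to them, and where a whole thing is asked for, a point or a joint stands for the part that bears it (a point fixed in the world has none). Each returns a list of dicts, best first, with "score" (0 to 1); they miss things now and then, are a little off and sometimes report something else, mostly with a low value. They report only what shows in the picture. A call takes as long as a camera call.
- env.look_for(target, picture): "centre" ([column, row] in pixels, amid what is visible of it).
- env.mark_of(target, picture): "centre" ([column, row] in pixels: a listed point, or the origin of a listed thing).
The state is a dict: "t": time; "joint_positions": joint angles; "qd": joint speeds; "joint_efforts": joint torques, N m; "ee_pos": TCP position; "tool_rot": TCP orientation; "force": force on the tool from outside, world axes, zero at the start; "torque": the same for the moment, N m; "width": finger opening in m; "grip_force": force on a finger pad.
Only numpy, scipy, OpenCV 4.12 (cv2) and the standard library are available. Lean on these libraries where they do the work, as an engineer would, in place of code of your own. Each camera call takes 0.05 s, during which the arm holds its last target. There are 200 camera calls.

### The job

The metal filter cartridge has fallen over in front of its holder. Raise it upright by pivoting it on its foot, never lifting the foot off the worktop, into the spring clip until it stands square against the holder's plate, and bed it in there with a firm push of about 20 N (never over 40 N). Let go of it and leave the two bottles and the tape roll where they are.

Things in the scene. Friction and masses are not known exactly. Their poses are not given: they have to be found in the camera images.
- cartridge: loose filter cartridge, 0.35-0.65 kg, 160 mm long: steel tube 36 mm thick between two square aluminium end blocks, each 46 x 46 mm and 28 mm long. Starts lying on a flat side, foot to the holder, up to 0.2 rad askew. Foot end plain; top end has a dark stub 12 mm long. Origin: centre of the foot's end face (23 mm up while lying); x runs from foot to top, y and z square to the sides
- cap (a point): centre of the cartridge's top block (14 mm below its top face, 146 mm from the foot face along x); a good place to grip it, across two flat sides 46 mm apart
- holder: grey steel holder bolted to the worktop: an upright plate 5 mm thick, 100 mm wide up to 100 mm high, then a spine 32 mm wide up to 142 mm; flange 44 mm deep behind. Bare worktop in front. Origin: on the worktop, middle of the plate's front face; x points from the front into the plate (the cartridge comes from -x), y along the plate, z up
- amber_bottle: brown bottle with a cap, 58 mm in diameter, 100 mm tall, standing; origin at the centre of its underside; leave it alone
- white_bottle: white bottle with a cap, 52 mm in diameter, 107 mm tall, standing; origin at the centre of its underside; leave it alone
- tape: roll of tape lying flat, 100 mm across, 25 mm tall; origin at the centre of its underside; leave it alone
- clip (a point): middle of the spring clip, 78 mm up: two sprung arms with rollers, 63 to 93 mm up, reach 54 mm out from the plate and flare at the mouth. The rollers, 37 mm out, leave 25 mm between them; the 36 mm tube snaps past them (2 to 5 N) and is then lightly held. This point is where the tube's axis lies when home, 23 mm before the plate
- home (a point): point on the worktop where the centre of the foot's end face belongs: 23 mm before the plate's front face, on its middle line (holder x = -23 mm, y = 0). When home the foot stands flat and one flat side of both end blocks touches plate and spine. A push at the top block alone can make the foot creep out; a push on the foot block drives it home

How it is judged:
On the way, in this order (a step that is already met when the one before it is completed fails the run):
1. the cartridge is partly raised, its foot still on the worktop (angle between cartridge's own x axis and vertical below 1.1 rad and height (world z) of cartridge below 0.035 m), for 0.1 s.
2. the cartridge stands upright in the clip and is pressed against the holder with more than 12 N (angle between cartridge's own x axis and vertical below 0.06 rad and x of cartridge in the frame of holder above -0.0265 m and contact force between cartridge and holder above 12 N), for 0.2 s.
At the end, for the whole second after the job is handed in: the cartridge stands upright (within 3 degrees), top end up, foot flat on the worktop, its axis inside the clip no more than 3.5 mm (at the foot) and 4.5 mm (at the top block) short of home against plate and spine and within 8 mm of the plate's middle, at rest (angle between cartridge's own x axis and vertical below 0.05 rad and height (world z) of cartridge below 0.004 m and x of cartridge in the frame of holder between -0.0265 and -0.015 m and x of cap in the frame of holder above -0.0275 m and y of cartridge in the frame of holder between -0.008 and 0.008 m and linear speed of cartridge below 0.02 m/s); the robot touches nothing.
It fails at once if the foot of the cartridge is lifted off the worktop (centre of its end face more than 40 mm up) (height (world z) of cartridge above 0.04 m).
It fails at once if the cartridge is rammed into the holder with more than 40 N (contact force between cartridge and holder above 40 N).
It fails at once if a bottle or the tape roll is moved by more than 15 mm (distance of any of amber_bottle, white_bottle, tape from where it was at the start of the episode above 0.015 m).
It also fails if it takes over 70 s, if anything falls off the work surface, if the arm or the gripper's body presses on something with over 40 N, if the wrist force passes 120 N, or if a joint passes its speed limit or range.

## Working session

There is one attempt and no reset: what is moved stays moved. The work goes in short steps, Python scripts to look and compute and a shell command to move; the robot and the scene stay as the last step left them, time stands still between calls to the robot, and variables do not carry over. Pictures are saved under pics/ and viewed, at most 10 in all, crops included, and the job is handed in when it is done.

```bash
ls; mkdir -p pics
cat > h.py <<'E'
import numpy as np, cv2
from scipy.spatial.transform import Rotation as R
from rig import env
def world(pic,px,tool=None):
    K=pic["K"]; u,v=int(round(px[0])),int(round(px[1]))
    w=pic["z_map"][max(v-1,0):v+2,max(u-1,0):u+2]; w=w[w>0]
    z=np.median(w) if len(w) else 0
    c=np.array([(px[0]-K[0,2])/K[0,0]*z,(px[1]-K[1,2])/K[1,1]*z,z])
    return R.from_quat(pic["orientation"]).apply(c)+pic["origin"]
def cloud(pic):
    K=pic["K"]; z=pic["z_map"]; v,u=np.indices(z.shape)
    c=np.stack([(u-K[0,2])/K[0,0]*z,(v-K[1,2])/K[1,1]*z,z],-1)
    P=R.from_quat(pic["orientation"]).apply(c.reshape(-1,3))+pic["origin"]
    P=P.reshape(*z.shape,3); P[z==0]=np.nan; return P
E
python3 - <<'E'
from h import *
np.set_printoptions(precision=4,suppress=True)
s=env.observe(); print({k:np.round(v,3) for k,v in s.items()})
for n in ("top","side"):
    p=env.camera(n); print(n,p["origin"],p["orientation"],p["K"][0,0]); cv2.imwrite(f"pics/{n}0.png",p["img"])
    for t in ("cartridge","cap","holder","amber_bottle","white_bottle","tape","clip","home"):
        for d in env.mark_of(t,p)[:2]: print(t,round(d["score"],2),np.round(d["centre"],1),world(p,d["centre"]))
    np.save(f"{n}0.npy",cloud(p))
E
```

```text
pics
{'t': np.float64(0.0), 'joint_positions': array([ 1.289,  0.508, -0.237,  1.501,  0.126,  1.149, -0.155]), 'qd': array([-0.001,  0.001,  0.001,  0.001, -0.001, -0.   ,  0.001]), 'joint_efforts': array([  0.   , -62.06 ,  -2.187, -24.965,   0.013,   0.012,   0.   ]), 'ee_pos': array([ 0.236, -0.578,  0.247]), 'tool_rot': array([ 0.981,  0.192, -0.   , -0.001]), 'force': array([-0.27 , -0.004, -0.533]), 'torque': array([-0.006,  0.015,  0.043]), 'grip_force': np.float64(0.0), 'width': np.float64(0.085)}
top [ 0.2695 -0.0457  1.1199] [ 0.7128 -0.693   0.0749 -0.0777] 489.6214692964145
cartridge 0.59 [260.5 183.3] [ 0.5495 -0.0473  0.0004]
cartridge 0.48 [238.1 171. ] [ 0.5784  0.0066 -0.001 ]
cap 0.62 [321.6 205.5] [ 0.4905 -0.185   0.0473]
holder 0.58 [231.6 172.3] [0.5517 0.0168 0.0836]
holder 0.29 [194.4 218.7] [0.4474 0.0934 0.0778]
amber_bottle 0.92 [193.1 219.2] [0.4459 0.0959 0.0797]
white_bottle 0.56 [173.6 169.3] [0.5578 0.1462 0.0734]
white_bottle 0.23 [192.2 221. ] [0.4424 0.098  0.0767]
tape 0.85 [248.1 234.4] [ 0.4275 -0.0219  0.0004]
clip 0.69 [238.8 163.5] [ 0.5969  0.0056 -0.001 ]
home 0.62 [241.7 172.5] [ 0.5494 -0.0057  0.0926]
side [0.4432 0.5753 0.6388] [-0.0455  0.9079 -0.4162  0.021 ] 360.11353921070537
cartridge 0.79 [242.3 214.5] [ 0.5499 -0.0551  0.0173]
cap 0.74 [269.7 178.5] [ 0.4919 -0.1736  0.0416]
holder 0.76 [223.7 242.7] [0.5815 0.0321 0.0081]
amber_bottle 0.8 [275.9 276.1] [0.4548 0.1372 0.0412]
white_bottle 0.64 [211.8 288.2] [0.5778 0.1752 0.0369]
tape 0.72 [292.5 232.1] [ 0.4242 -0.0248 -0.0001]
clip 0.82 [225.9 215.5] [0.5699 0.036  0.1008]
home 0.71 [231.2 235.2] [0.5608 0.04   0.0444]
home 0.39 [271.3 183. ] [ 0.4868 -0.1649  0.0337]
```

Run:
```python
import cv2
t=cv2.imread("pics/top0.png")[110:290,130:380]; cv2.imwrite("pics/top0c.png",cv2.resize(t,None,fx=3,fy=3))
t=cv2.imread("pics/side0.png")[120:330,130:380]; cv2.imwrite("pics/side0c.png",cv2.resize(t,None,fx=2.8,fy=2.8))
```

```text
(no output)
```

View pics/top0c.png

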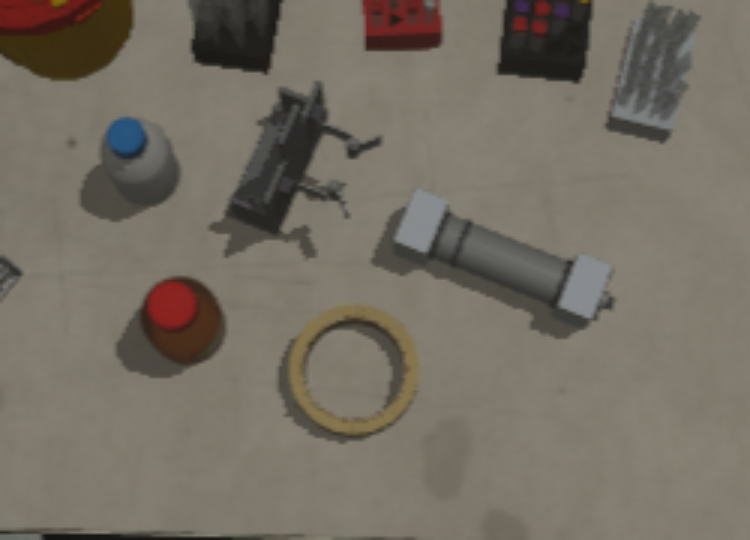

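View pics/side0c.png

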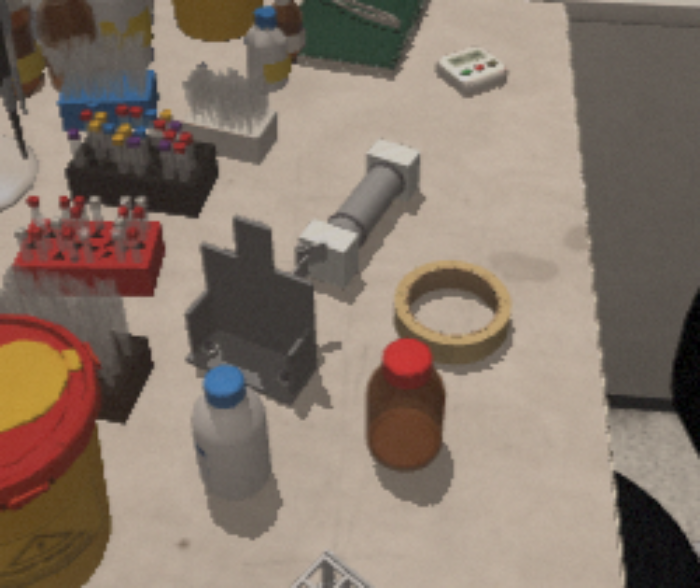

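The top crop shows the cartridge lying with its foot (crop ~(420,225)) toward the holder and its stub at right (605,300). The holder plate runs from (255,215) to (315,90) with the clip arms opening to the right. The tape roll sits in front (355,370), and both bottles are behind the holder on the far side.

Run:
```python
from h import *
np.set_printoptions(precision=4,suppress=True)
for n in ("top","side"):
    P=np.load(n+"0.npy").reshape(-1,3); P=P[~np.isnan(P).any(1)]
    tb=P[(abs(P[:,0]-.5)<.1)&(abs(P[:,1]+.05)<.2)&(abs(P[:,2])<.01)]; print(n,"table z",np.median(tb[:,2]))
    # cartridge
    m=(P[:,1]<-.0)&(P[:,1]>-.24)&(P[:,0]>.44)&(P[:,0]<.60)&(P[:,2]>.036)&(P[:,2]<.06)
    Q=P[m]
    Q=Q[np.linalg.norm(Q[:,:2]-np.array([.52,-.115]),axis=1)<.12]
    b=Q[Q[:,2]>.041]; r=cv2.minAreaRect((b[:,:2]*1000).astype(np.float32)); print(n,"cart",len(b),r,cv2.boxPoints(r)/1000,np.median(b[:,2]))
    # holder
    H=P[(P[:,0]>.5)&(P[:,0]<.66)&(P[:,1]>-.06)&(P[:,1]<.1)&(P[:,2]>.012)&(P[:,2]<.16)]
    for lo,hi in((.012,.05),(.05,.09),(.09,.11),(.11,.138),(.138,.15)):
        h=H[(H[:,2]>lo)&(H[:,2]<=hi)]
        if len(h)>4:
            r=cv2.minAreaRect((h[:,:2]*1000).astype(np.float32)); print(lo,len(h),h.mean(0),r)
    if n=="side": np.save("hs.npy",H)
    # RANSAC vertical plane
    xy=H[:,:2]; best=(0,)
    for a in np.arange(-.9,1.0,.01):
        nrm=np.array([np.sin(a),np.cos(a)]); d=xy@nrm
        hist,e=np.histogram(d,bins=np.arange(d.min(),d.max()+.003,.003))
        k=hist.argmax()
        if hist[k]>best[0]: best=(hist[k],a,e[k]+.0015)
    print("plane",best,len(H))
```

```text
top table z 0.0006893604276704268
top cart 677 ((515.3099365234375, -131.62210083007812), (160.84625244140625, 46.025489807128906), 69.23748779296875) [[ 0.4653 -0.1987]
 [ 0.5083 -0.215 ]
 [ 0.5653 -0.0646]
 [ 0.5223 -0.0483]] 0.04562499019657418
0.012 228 [0.5635 0.0158 0.0327] ((569.3480224609375, -5.331443786621094), (135.0515594482422, 99.61195373535156), 69.60181427001953)
0.05 309 [0.5751 0.0158 0.073 ] ((570.484375, -3.0457992553710938), (131.11941528320312, 99.00779724121094), 69.03699493408203)
0.09 181 [0.5782 0.0185 0.0965] ((572.7061157226562, 2.520183563232422), (55.91551971435547, 99.1532974243164), 68.93685150146484)
0.11 39 [0.5789 0.0254 0.1252] ((580.2317504882812, 24.641307830810547), (4.456202983856201, 30.021100997924805), 61.447872161865234)
0.138 38 [0.5817 0.0262 0.1414] ((583.0133666992188, 26.279502868652344), (5.5832390785217285, 31.61200714111328), 69.35452270507812)
plane (np.int64(287), np.float64(0.3700000000000011), np.float64(0.23348439726052747)) 795
side table z -0.00044345328925032845
side cart 317 ((515.6921997070312, -127.03096008300781), (160.3
[... 209 characters left out ...]
78631591796875), (140.339111328125, 99.02507781982422), 68.91304779052734)
0.05 639 [0.5765 0.0291 0.0704] ((577.9542846679688, 18.916439056396484), (91.8886947631836, 101.11967468261719), 67.90113830566406)
0.09 217 [0.5806 0.0309 0.0979] ((576.3065795898438, 12.343437194824219), (44.86804962158203, 99.98949432373047), 69.98030090332031)
0.11 127 [0.5819 0.0322 0.124 ] ((583.0237426757812, 31.754838943481445), (5.575325012207031, 31.837865829467773), 74.25186157226562)
0.138 37 [0.5824 0.0308 0.1404] ((582.5450439453125, 31.08004379272461), (6.110276699066162, 31.904333114624023), 71.05873107910156)
plane (np.int64(1059), np.float64(0.3600000000000011), np.float64(0.23481007017430341)) 1750
```

```bash
cat >> h.py <<'E'
D=np.array([.357,.934,0]); L=np.array([.934,-.357,0])   # holder x dir; tool y dir
def tilt_R(th):  # tool z: down tilted by th toward +D, tool y = L
    z=np.array([0,0,-1])*np.cos(th)+D*np.sin(th); x=np.cross(L,z); return R.from_matrix(np.c_[x,L,z])
def plan(pos,th):
    s=env.observe(); q=R.from_quat(s["tool_rot"]); d=np.array(pos)-s["ee_pos"]
    print("t",round(float(s["t"]),2),"pos",np.round(s["ee_pos"],4),"lin(units)",np.round(q.inv().apply(d)/.15,3),"rot(units)",np.round((q.inv()*tilt_R(th)).as_rotvec()/.08,2),"F",np.round(s["force"],1),"w",round(float(s["width"]),4),"g",round(float(s["grip_force"]),1),"tilt",round(float(np.arctan2(q.as_matrix()[:,2]@D,-q.as_matrix()[2,2])),3))
E
python3 -m pendant '[{"linear":[0,0,0],"delta_rot":[0,0,-1],"jaw":-1},{"linear":[0,0,0],"delta_rot":[0,0,-1],"jaw":-1},{"linear":[0,0,0],"delta_rot":[0,0,-1],"jaw":-1},{"linear":[0,0,0],"delta_rot":[0,0,-1],"jaw":-1},{"linear":[0,0,0],"delta_rot":[0,0,-1],"jaw":-1},{"linear":[0,0,0],"delta_rot":[0,0,-1],"jaw":-1},{"linear":[0,0,0],"delta_rot":[0,0,-1],"jaw":-1},{"linear":[0,0,0],"delta_rot":[0,0,-1],"jaw":-1},{"linear":[0,0,0],"delta_rot":[0,0,-1],"jaw":-1},{"linear":[0,0,0],"delta_rot":[0,0,-1],"jaw":-1}]'
python3 -c "
from h import *
plan((.492,-.191,.16),0)"
```

```text
t: 1.73
ee_pos: [0.2357, -0.5789, 0.2483]
tool_rot: [0.828, 0.561, -0.0, 0.0]
force: [0.4, 0.3, 0.1]
width: 0.0853
grip_force: 0.0
t 1.73 pos [ 0.2357 -0.5789  0.2483] lin(units) [3.035 0.627 0.588] rot(units) [ 0.    0.   -0.19] F [0.4 0.3 0.1] w 0.0853 g 0.0 tilt -0.0
```

```bash
python3 -m pendant '[{"linear":[0.2,0.04,0.03],"delta_rot":[0,0,-0.19],"jaw":-1},{"linear":[0.2,0.04,0.03],"delta_rot":[0,0,0],"jaw":-1},{"linear":[0.2,0.04,0.03],"delta_rot":[0,0,0],"jaw":-1},{"linear":[0.2,0.04,0.03],"delta_rot":[0,0,0],"jaw":-1},{"linear":[0.2,0.04,0.03],"delta_rot":[0,0,0],"jaw":-1},{"linear":[0.2,0.04,0.03],"delta_rot":[0,0,0],"jaw":-1},{"linear":[0.2,0.04,0.03],"delta_rot":[0,0,0],"jaw":-1},{"linear":[0.2,0.04,0.03],"delta_rot":[0,0,0],"jaw":-1},{"linear":[0.2,0.04,0.03],"delta_rot":[0,0,0],"jaw":-1},{"linear":[0.2,0.04,0.03],"delta_rot":[0,0,0],"jaw":-1}]'
python3 -c "
from h import *
plan((.492,-.191,.16),0)"
```

```text
t: 2.57
ee_pos: [0.4008, -0.3197, 0.2033]
tool_rot: [0.825, 0.565, 0.0, 0.0]
force: [0.5, -0.1, -0.2]
width: 0.0852
grip_force: 0.0
t 2.57 pos [ 0.4008 -0.3197  0.2033] lin(units) [1.019 0.257 0.289] rot(units) [ 0.01  0.   -0.05] F [ 0.5 -0.1 -0.2] w 0.0852 g 0.0 tilt -0.0
```

```bash
python3 -m pendant '[{"linear":[0.2,0.05,0],"delta_rot":[0,0,-0.05],"jaw":-1},{"linear":[0.2,0.05,0],"delta_rot":[0,0,0],"jaw":-1},{"linear":[0.2,0.05,0],"delta_rot":[0,0,0],"jaw":-1},{"linear":[0.2,0.05,0],"delta_rot":[0,0,0],"jaw":-1},{"linear":[0.2,0.05,0],"delta_rot":[0,0,0],"jaw":-1},{"linear":[0,0,0],"delta_rot":[0,0,0],"jaw":-1},{"linear":[0,0,0],"delta_rot":[0,0,0],"jaw":-1}]'
python3 - <<'E'
from h import *
np.set_printoptions(precision=4,suppress=True)
plan((.492,-.191,.16),0)
s=env.observe(); q=R.from_quat(s["tool_rot"]); p=env.camera("wrist"); cv2.imwrite("pics/w1.png",p["img"])
T=np.array(p["T_tool_cam"]); Rw=q.as_matrix()@T[:3,:3]; o=s["ee_pos"]+q.apply(T[:3,3])
pp=dict(p); pp["orientation"]=R.from_matrix(Rw).as_quat(); pp["origin"]=o
for t in ("cartridge","cap","clip","holder"):
    for d in env.mark_of(t,p)[:1]: print(t,d["score"],d["centre"],world(pp,d["centre"]))
P=cloud(pp).reshape(-1,3); P=P[~np.isnan(P).any(1)]
tb=P[(abs(P[:,2])<.01)]; print("table",np.median(tb[:,2]))
b=P[(P[:,2]>.041)&(P[:,2]<.055)&(P[:,1]<-.02)&(P[:,1]>-.26)&(abs(P[:,0]-.51)<.1)]
r=cv2.minAreaRect((b[:,:2]*1000).astype(np.float32)); print("cart",len(b),r,cv2.boxPoints(r))
h=P[(P[:,2]>.1)&(P[:,2]<.16)&(abs(P[:,0]-.58)<.06)&(abs(P[:,1]-.03)<.06)]; print("spine",len(h),h.mean(0) if len(h) else 0)
E
```

```text
t: 3.15
ee_pos: [0.49, -0.1922, 0.2035]
tool_rot: [0.822, 0.569, 0.0, 0.0]
force: [-0.3, -0.1, -0.5]
width: 0.0853
grip_force: 0.0
t 3.15 pos [ 0.49   -0.1922  0.2035] lin(units) [0.012 0.01  0.29 ] rot(units) [ 0.01 -0.01  0.06] F [-0.3 -0.1 -0.5] w 0.0853 g 0.0 tilt 0.001
cartridge 0.82 [251.5, 27.2] [ 0.5441 -0.0573  0.0458]
cap 0.7 [249.0, 168.4] [ 0.4949 -0.181   0.0466]
table 0.00030198725529473336
cart 3379 ((516.75048828125, -129.81829833984375), (161.51673889160156, 46.02470016479492), 69.10747528076172) [[ 466.4514 -197.0603]
 [ 509.4501 -213.4734]
 [ 567.0496  -62.5763]
 [ 524.0509  -46.1631]]
spine 0 0
```

View pics/w1.png

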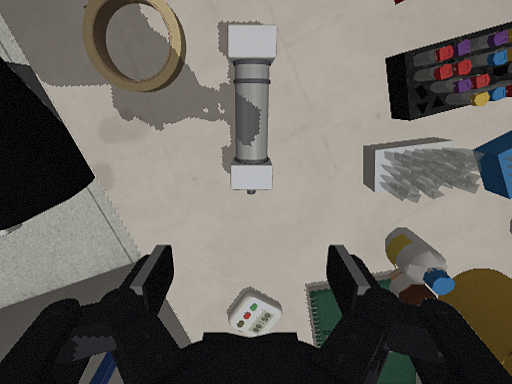

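The wrist view shows the cartridge centred and parallel to the fingers, with the foot block at (252,40) and the cap block at (251,177). Lowering onto the cap and gripping.

```bash
python3 -m pendant '[{"linear":[0.013,0.018,0.12],"delta_rot":[0,0,0.06],"jaw":-1},{"linear":[0,0,0.12],"delta_rot":[0,0,0],"jaw":-1},{"linear":[0,0,0.12],"delta_rot":[0,0,0],"jaw":-1},{"linear":[0,0,0.12],"delta_rot":[0,0,0],"jaw":-1},{"linear":[0,0,0.12],"delta_rot":[0,0,0],"jaw":-1},{"linear":[0,0,0.12],"delta_rot":[0,0,0],"jaw":-1},{"linear":[0,0,0.12],"delta_rot":[0,0,0],"jaw":-1},{"linear":[0,0,0.12],"delta_rot":[0,0,0],"jaw":-1},{"linear":[0,0,0.12],"delta_rot":[0,0,0],"jaw":-1},{"linear":[0,0,0.1],"delta_rot":[0,0,0],"jaw":-1}]'
python3 -m pendant '[{"linear":[0,0,0],"delta_rot":[0,0,0],"jaw":-1},{"linear":[0,0,0],"delta_rot":[0,0,0],"jaw":1},{"linear":[0,0,0],"delta_rot":[0,0,0],"jaw":1},{"linear":[0,0,0],"delta_rot":[0,0,0],"jaw":1},{"linear":[0,0,0],"delta_rot":[0,0,0],"jaw":1},{"linear":[0,0,0],"delta_rot":[0,0,0],"jaw":1},{"linear":[0,0,0],"delta_rot":[0,0,0],"jaw":1},{"linear":[0,0,0],"delta_rot":[0,0,0],"jaw":1}]' 60
python3 - <<'E'
from h import *
plan((.4932,-.1914,.026),0)
E
```

```text
t: 4.23
ee_pos: [0.4914, -0.1945, 0.0251]
tool_rot: [0.826, 0.564, -0.0, -0.0]
force: [-0.0, 0.7, -0.2]
width: 0.0855
grip_force: 0.0
t: 4.9
ee_pos: [0.4925, -0.1938, 0.0276]
tool_rot: [0.825, 0.565, 0.0, 0.001]
force: [-0.8, 0.0, 5.8]
width: 0.0455
grip_force: 62.1
t 4.9 pos [ 0.4925 -0.1938  0.0276] lin(units) [ 0.017 -0.002  0.011] rot(units) [ 0.02  0.01 -0.06] F [-0.8  0.   5.8] w 0.0455 g 62.1 tilt -0.0
```

Raising the top turns the tool backwards, away from the robot's side of the cartridge. So I'll re-grip with a forward pre-tilt, to share the 90° turn about evenly.

```bash
python3 -m pendant '[{"linear":[0,0,0],"delta_rot":[0,0,0],"jaw":-1},{"linear":[0,0,0],"delta_rot":[0,0,0],"jaw":-1},{"linear":[0,0,0],"delta_rot":[0,0,0],"jaw":-1},{"linear":[0,0,0],"delta_rot":[0,0,0],"jaw":-1},{"linear":[0,0,0],"delta_rot":[0,0,0],"jaw":-1}]'
python3 -m pendant '[{"linear":[0.02,0,0],"delta_rot":[0,1,0],"jaw":-1},{"linear":[0,0,0],"delta_rot":[0,1,0],"jaw":-1},{"linear":[0,0,0],"delta_rot":[0,1,0],"jaw":-1},{"linear":[0,0,0],"delta_rot":[0,1,0],"jaw":-1},{"linear":[0,0,0],"delta_rot":[0,1,0],"jaw":-1},{"linear":[0,0,0],"delta_rot":[0,1,0],"jaw":-1},{"linear":[0,0,0],"delta_rot":[0,1,0],"jaw":-1},{"linear":[0,0,0],"delta_rot":[0,0.5,0],"jaw":-1},{"linear":[0,0,0],"delta_rot":[0,0,0],"jaw":-1},{"linear":[0,0,0],"delta_rot":[0,0,0],"jaw":-1}]'
python3 - <<'E'
from h import *
plan((.4932,-.1914,.028),.6)
E
```

```text
t: 5.32
ee_pos: [0.4922, -0.1933, 0.0263]
tool_rot: [0.825, 0.565, 0.0, 0.0]
force: [0.6, -0.3, 0.3]
width: 0.0854
grip_force: 0.0
t: 6.15
ee_pos: [0.4929, -0.1911, 0.0257]
tool_rot: [0.789, 0.539, 0.244, -0.167]
force: [0.2, 0.2, 0.6]
width: 0.0853
grip_force: 0.0
t 6.15 pos [ 0.4929 -0.1911  0.0257] lin(units) [ 0.008  0.003 -0.013] rot(units) [ 0.03 -0.   -0.07] F [0.2 0.2 0.6] w 0.0853 g 0.0 tilt 0.6
```

```bash
python3 -m pendant '[{"linear":[0,0,0],"delta_rot":[0,0,0],"jaw":1},{"linear":[0,0,0],"delta_rot":[0,0,0],"jaw":1},{"linear":[0,0,0],"delta_rot":[0,0,0],"jaw":1},{"linear":[0,0,0],"delta_rot":[0,0,0],"jaw":1},{"linear":[0,0,0],"delta_rot":[0,0,0],"jaw":1},{"linear":[0,0,0],"delta_rot":[0,0,0],"jaw":1},{"linear":[0,0,0],"delta_rot":[0,0,0],"jaw":1}]' 60
python3 -m pendant '[{"linear":[0.0575,0,-0.0545],"delta_rot":[0,-1,0],"jaw":1},{"linear":[0.0575,0,-0.0545],"delta_rot":[0,-1,0],"jaw":1},{"linear":[0.0575,0,-0.0545],"delta_rot":[0,-1,0],"jaw":1},{"linear":[0.0575,0,-0.0545],"delta_rot":[0,-1,0],"jaw":1},{"linear":[0,0,0],"delta_rot":[0,0,0],"jaw":1},{"linear":[0,0,0],"delta_rot":[0,0,0],"jaw":1}]'
python3 - <<'E'
from h import *
plan((.4932,-.1914,.028),.28)
E
```

```text
t: 6.73
ee_pos: [0.4936, -0.1898, 0.0271]
tool_rot: [0.788, 0.541, 0.244, -0.167]
force: [-0.7, -0.4, 5.5]
width: 0.0447
grip_force: 61.7
t: 7.23
ee_pos: [0.4998, -0.1739, 0.0724]
tool_rot: [0.815, 0.562, 0.115, -0.078]
force: [-0.7, 0.0, -4.3]
width: 0.0452
grip_force: 62.8
t 7.23 pos [ 0.4998 -0.1739  0.0724] lin(units) [-0.201 -0.     0.25 ] rot(units) [0.03 0.02 0.02] F [-0.7  0.  -4.3] w 0.0452 g 62.8 tilt 0.278
```

```bash
python3 -m pendant '[{"linear":[0.0575,0,-0.0545],"delta_rot":[0,-1,0],"jaw":1},{"linear":[0.0575,0,-0.0545],"delta_rot":[0,-1,0],"jaw":1},{"linear":[0.0575,0,-0.0545],"delta_rot":[0,-1,0],"jaw":1},{"linear":[0.0575,0,-0.0545],"delta_rot":[0,-1,0],"jaw":1},{"linear":[0.0575,0,-0.0545],"delta_rot":[0,-1,0],"jaw":1},{"linear":[0,0,0],"delta_rot":[0,0,0],"jaw":1},{"linear":[0,0,0],"delta_rot":[0,0,0],"jaw":1}]'
cat >> h.py <<'E'
def snap(tag,crop=(100,330,130,400)):
    p=env.camera("side"); a,b,c,d=crop
    cv2.imwrite(f"pics/{tag}.png",cv2.resize(p["img"][a:b,c:d],None,fx=2.4,fy=2.4)); return p
E
python3 - <<'E'
from h import *
plan((.4932,-.1914,.028),-.12)
snap("s2")
E
```

```text
t: 7.82
ee_pos: [0.5128, -0.1388, 0.1158]
tool_rot: [0.822, 0.566, -0.049, 0.033]
force: [-0.5, -0.6, -4.3]
width: 0.0451
grip_force: 64.0
t 7.82 pos [ 0.5128 -0.1388  0.1158] lin(units) [-0.302  0.004  0.626] rot(units) [-0.02 -0.01  0.  ] F [-0.5 -0.6 -4.3] w 0.0451 g 64.0 tilt -0.119
```

View pics/s2.png

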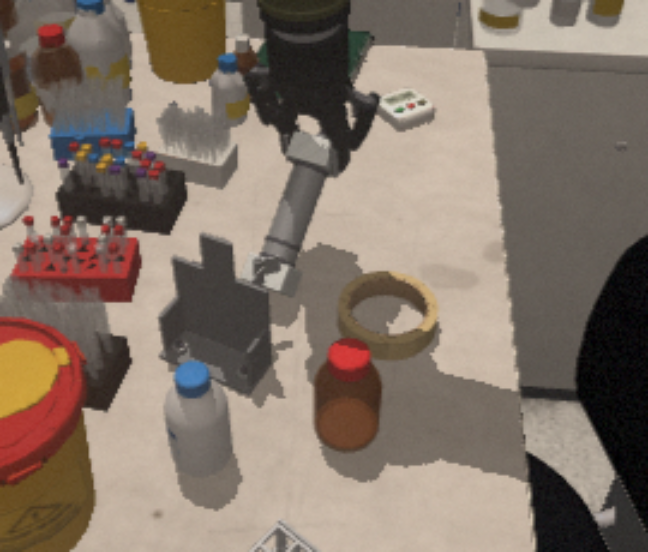

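Side view: the cartridge is about 45° up with its foot block on the worktop at (275,270), just in front of the clip and clear of the tape. Continuing the arc, with a small sideways correction.

```bash
python3 -m pendant '[{"linear":[0.0575,0.01,-0.0545],"delta_rot":[0,-1,0],"jaw":1},{"linear":[0.0575,0.01,-0.0545],"delta_rot":[0,-1,0],"jaw":1},{"linear":[0.0575,0.01,-0.0545],"delta_rot":[0,-1,0],"jaw":1},{"linear":[0.0575,0.013,-0.0545],"delta_rot":[0,-1,0],"jaw":1},{"linear":[0.0575,0,-0.0545],"delta_rot":[0,-1,0],"jaw":1},{"linear":[0.0575,0,-0.0545],"delta_rot":[0,-1,0],"jaw":1},{"linear":[0,0,0],"delta_rot":[0,0,0],"jaw":1},{"linear":[0,0,0],"delta_rot":[0,0,0],"jaw":1}]'
python3 - <<'E'
from h import *
plan((.4932,-.1914,.028),-.6)
s=env.observe(); print(s["joint_positions"], "d",s["ee_pos"]@D,"L",s["ee_pos"]@L)
E
```

```text
t: 8.53
ee_pos: [0.5415, -0.0841, 0.1452]
tool_rot: [0.788, 0.54, -0.245, 0.166]
force: [-0.7, 2.9, 2.2]
width: 0.045
grip_force: 65.4
t 8.53 pos [ 0.5415 -0.0841  0.1452] lin(units) [-0.205 -0.039  1.088] rot(units) [-0.06  0.   -0.03] F [-0.7  2.9  2.2] w 0.045 g 65.4 tilt -0.6
[-0.04054252  0.66538911 -0.25339943  1.71161738  0.65771784  1.26693347
 -1.00097277] d 0.114792709709482 L 0.535756198885023
```

```bash
python3 -m pendant '[{"linear":[0.0575,0,-0.0545],"delta_rot":[0,-1,0],"jaw":1},{"linear":[0.0575,0,-0.0545],"delta_rot":[0,-1,0],"jaw":1},{"linear":[0.0575,0,-0.0545],"delta_rot":[0,-1,0],"jaw":1},{"linear":[0.0575,0,-0.0545],"delta_rot":[0,-1,0],"jaw":1},{"linear":[0,0,0],"delta_rot":[0,0,0],"jaw":1},{"linear":[0,0,0],"delta_rot":[0,0,0],"jaw":1}]'
python3 - <<'E'
from h import *
plan((.5415,-.0841,.148),-.97)
s=env.observe(); print(s["joint_positions"], "d",s["ee_pos"]@D,"L",s["ee_pos"]@L,"Fd",s["force"]@D)
snap("s3")
p=env.camera("top"); np.save("top3.npy",cloud(p)); cv2.imwrite("pics/top3.png",cv2.resize(p["img"][110:290,130:380],None,fx=2.5,fy=2.5))
E
```

```text
t: 9.03
ee_pos: [0.5584, -0.0408, 0.1469]
tool_rot: [0.739, 0.506, -0.368, 0.25]
force: [0.1, 1.7, 2.6]
width: 0.0454
grip_force: 65.5
t 9.03 pos [ 0.5584 -0.0408  0.1469] lin(units) [-0.193 -0.     0.242] rot(units) [-0.08 -0.6  -0.01] F [0.1 1.7 2.6] w 0.0454 g 65.5 tilt -0.922
[-0.25275231  0.83960407 -0.17349686  1.5472888   0.7203522   1.56394142
 -1.10474883] d 0.16122066796636997 L 0.5361064255295563 Fd 1.6435484027875047
```

View pics/s3.png

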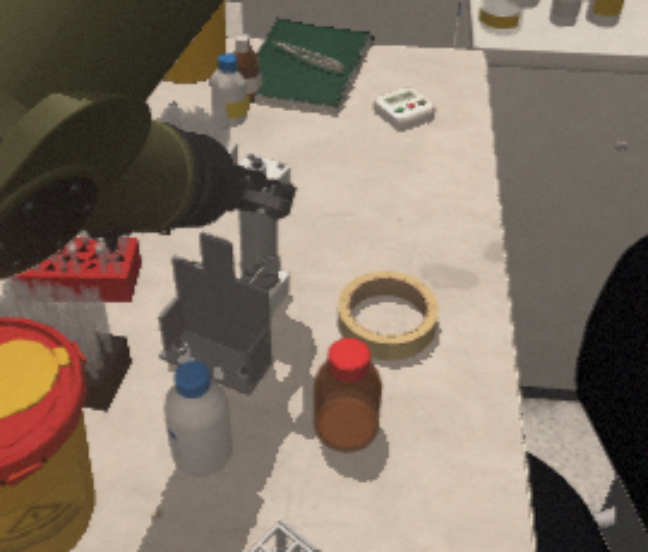

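The cartridge is nearly upright, with its foot block at (275,290) right before the clip mouth. The gripper reaches over the spine and the bottles are untouched. Next, finish the turn and slide it in.

```bash
python3 -m pendant '[{"linear":[0.0345,0,-0.033],"delta_rot":[0,-0.6,0],"jaw":1},{"linear":[0,0,0],"delta_rot":[0,0,0],"jaw":1},{"linear":[0.019,0,-0.0275],"delta_rot":[0,0,0],"jaw":1},{"linear":[0.019,0,-0.0275],"delta_rot":[0,0,0],"jaw":1},{"linear":[0.019,0,-0.0275],"delta_rot":[0,0,0],"jaw":1},{"linear":[0.019,0,-0.0275],"delta_rot":[0,0,0],"jaw":1},{"linear":[0,0,0],"delta_rot":[0,0,0],"jaw":1}]'
python3 - <<'E'
from h import *
s=env.observe();plan(s["ee_pos"]+.01*D,-.97)
print("d",s["ee_pos"]@D,"L",s["ee_pos"]@L,"Fd",s["force"]@D,"FL",s["force"]@L,s["torque"])
E
```

```text
t: 9.72
ee_pos: [0.567, -0.0152, 0.1475]
tool_rot: [0.73, 0.499, -0.386, 0.262]
force: [-3.4, -2.5, -1.7]
width: 0.0452
grip_force: 64.4
t 9.72 pos [ 0.567  -0.0152  0.1475] lin(units) [ 0.038 -0.    -0.055] rot(units) [-0.09  0.02 -0.02] F [-3.4 -2.5 -1.7] w 0.0452 g 64.4 tilt -0.971
d 0.18817943236333937 L 0.5350274381576359 Fd -3.5580287138804674 FL -2.330525002342049 [ 0.48000363  0.24607888 -0.50282337]
```

```bash
python3 -m pendant '[{"linear":[0.019,0,-0.0275],"delta_rot":[0,0,0],"jaw":1},{"linear":[0.019,0,-0.0275],"delta_rot":[0,0,0],"jaw":1},{"linear":[0.012,0,-0.016],"delta_rot":[0,0,0],"jaw":1},{"linear":[0,0,0],"delta_rot":[0,0,0],"jaw":1}]'
python3 - <<'E'
from h import *
s=env.observe();plan(s["ee_pos"]+.01*D,-.97)
print("d",s["ee_pos"]@D,"L",s["ee_pos"]@L,"Fd",s["force"]@D,"FL",s["force"]@L,s["torque"])
E
```

```text
t: 10.05
ee_pos: [0.5729, -0.002, 0.147]
tool_rot: [0.73, 0.5, -0.384, 0.263]
force: [-2.3, -1.8, -3.5]
width: 0.0453
grip_force: 64.4
t 10.05 pos [ 0.5729 -0.002   0.147 ] lin(units) [ 0.038 -0.    -0.055] rot(units) [-0.05 -0.03 -0.03] F [-2.3 -1.8 -3.5] w 0.0453 g 64.4 tilt -0.968
d 0.20269581211911303 L 0.5358126619168286 Fd -2.508234490097884 FL -1.4903507926517605 [ 0.88127249 -0.17093631 -0.14896859]
```

Past the rollers. Now small steps toward the plate while watching the force.

```bash
python3 -m pendant '[{"linear":[0.0075,0,-0.011],"delta_rot":[0,0,0],"jaw":1},{"linear":[0.0075,0,-0.011],"delta_rot":[0,0,0],"jaw":1},{"linear":[0,0,0],"delta_rot":[0,0,0],"jaw":1},{"linear":[0,0,0],"delta_rot":[0,0,0],"jaw":1}]'
python3 - <<'E'
from h import *
s=env.observe()
print("d",s["ee_pos"]@D,"L",s["ee_pos"]@L,"Fd",s["force"]@D,"FL",s["force"]@L,"Fz",s["force"][2],s["torque"])
E
python3 -m pendant '[{"linear":[0.0075,0,-0.011],"delta_rot":[0,0,0],"jaw":1},{"linear":[0,0,0],"delta_rot":[0,0,0],"jaw":1}]'
python3 - <<'E'
from h import *
s=env.observe()
print("d",s["ee_pos"]@D,"L",s["ee_pos"]@L,"Fd",s["force"]@D,"FL",s["force"]@L,"Fz",s["force"][2],s["torque"])
E
```

```text
t: 10.38
ee_pos: [0.5748, 0.0024, 0.1468]
tool_rot: [0.73, 0.501, -0.383, 0.263]
force: [-1.4, 1.5, -2.2]
width: 0.045
grip_force: 64.6
d 0.20743096386807602 L 0.5359599603133575 Fd 0.9442544453213277 FL -1.8133567599869234 Fz -2.2298581758245923 [ 1.49854304 -0.28670081 -0.24584042]
t: 10.55
ee_pos: [0.5754, 0.0041, 0.147]
tool_rot: [0.73, 0.501, -0.384, 0.263]
force: [-1.3, 1.0, -3.0]
width: 0.0453
grip_force: 64.6
d 0.20921750406909248 L 0.5360068104742012 Fd 0.492689093310358 FL -1.5284912560607717 Fz -2.954961976183101 [ 1.45848336 -0.34396228 -0.17970358]
```

```bash
cat > st.py <<'E'
from h import *
s=env.observe()
print("d",round(s["ee_pos"]@D,4),"Fd",round(s["force"]@D,1),"FL",round(s["force"]@L,1),"Fz",round(s["force"][2],1),"TL",round(s["torque"]@L,2))
E
for i in 1; do
python3 -m pendant '[{"linear":[0.0075,0,-0.011],"delta_rot":[0,0,0],"jaw":1},{"linear":[0,0,0],"delta_rot":[0,0,0],"jaw":1}]'>/dev/null; python3 st.py
python3 -m pendant '[{"linear":[0.005,0,-0.007],"delta_rot":[0,0,0],"jaw":1},{"linear":[0,0,0],"delta_rot":[0,0,0],"jaw":1}]'>/dev/null; python3 st.py
done
python3 - <<'E'
from h import *
snap("s4",(130,280,170,300))
E
```

```text
d 0.2112 Fd 0.6 FL -0.4 Fz -3.0 TL 1.51
d 0.2123 Fd -0.2 FL -0.8 Fz -3.3 TL 1.55
```

View pics/s4.png

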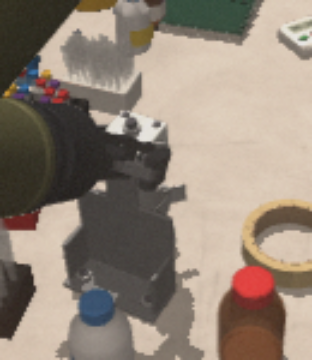

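Side crop: the cartridge stands upright behind the spine, with its top face at (135,125). It hides the remaining gap, so I'm continuing until contact.

```bash
for i in 1; do
python3 -m pendant '[{"linear":[0.005,0,-0.007],"delta_rot":[0,0,0],"jaw":1},{"linear":[0,0,0],"delta_rot":[0,0,0],"jaw":1}]'>/dev/null; python3 st.py
python3 -m pendant '[{"linear":[0.005,0,-0.007],"delta_rot":[0,0,0],"jaw":1},{"linear":[0,0,0],"delta_rot":[0,0,0],"jaw":1}]'>/dev/null; python3 st.py
python3 -m pendant '[{"linear":[0.005,0,-0.007],"delta_rot":[0,0,0],"jaw":1},{"linear":[0,0,0],"delta_rot":[0,0,0],"jaw":1}]'>/dev/null; python3 st.py
done
python3 - <<'E'
from h import *
p=env.camera("top"); P=cloud(p).reshape(-1,3); P=P[~np.isnan(P).any(1)]
m=P[(P[:,2]>.13)&(P[:,2]<.175)&(abs(P[:,0]-.575)<.06)&(abs(P[:,1]-.01)<.06)]
print(len(m)); d=m@D; l=m@L
for z0 in (.13,.14,.15,.155,.16,.165): 
    k=(m[:,2]>z0)&(m[:,2]<z0+.01); print(z0,k.sum(),np.round(np.percentile(d[k],[2,50,98]),4),np.round(np.percentile(l[k],[2,50,98]),4)) if k.sum() else 0
cv2.imwrite("pics/top5.png",cv2.resize(p["img"][130:210,200:290],None,fx=6,fy=6))
E
```

```text
d 0.2134 Fd 0.2 FL -0.8 Fz -4.3 TL 1.58
d 0.2141 Fd -1.6 FL -1.1 Fz -4.2 TL 1.47
d 0.2141 Fd -6.1 FL -0.9 Fz -5.4 TL 1.2
922
0.13 11 [0.1836 0.1842 0.235 ] [0.5133 0.5312 0.5515]
0.14 46 [0.1839 0.1951 0.2339] [0.5005 0.516  0.5689]
0.15 193 [0.1844 0.2085 0.2417] [0.5001 0.5278 0.5722]
0.155 564 [0.1851 0.2114 0.2496] [0.5012 0.5338 0.5709]
0.16 561 [0.1856 0.2137 0.2546] [0.4994 0.5336 0.5785]
0.165 241 [0.1915 0.2281 0.2663] [0.4826 0.5331 0.5824]
```

View pics/top5.png

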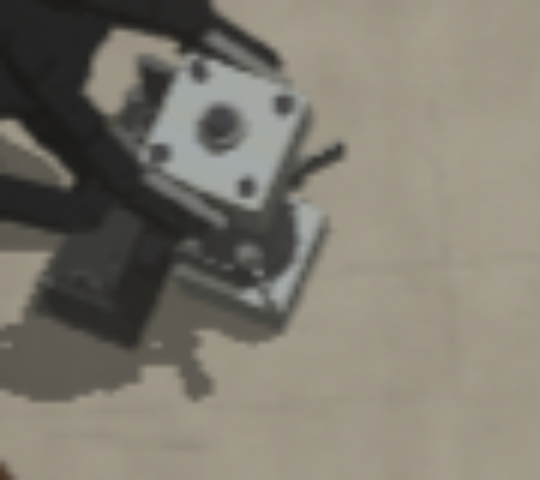

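Contact at d=0.214. Pressing on in small steps toward about 20 N.

```bash
python3 -m pendant '[{"linear":[0.005,0,-0.007],"delta_rot":[0,0,0],"jaw":1},{"linear":[0,0,0],"delta_rot":[0,0,0],"jaw":1}]'>/dev/null; python3 st.py
python3 -m pendant '[{"linear":[0.005,0,-0.007],"delta_rot":[0,0,0],"jaw":1},{"linear":[0,0,0],"delta_rot":[0,0,0],"jaw":1}]'>/dev/null; python3 st.py
python3 -m pendant '[{"linear":[0.004,0,-0.0055],"delta_rot":[0,0,0],"jaw":1},{"linear":[0,0,0],"delta_rot":[0,0,0],"jaw":1},{"linear":[0,0,0],"delta_rot":[0,0,0],"jaw":1}]'>/dev/null; python3 st.py
```

```text
d 0.2142 Fd -10.4 FL -2.9 Fz -6.0 TL 0.93
d 0.2143 Fd -13.5 FL -1.8 Fz -7.3 TL 0.59
d 0.2143 Fd -17.4 FL -2.1 Fz -8.7 TL 0.35
```

```bash
python3 -m pendant '[{"linear":[0.004,0,-0.003],"delta_rot":[0,0,0],"jaw":1},{"linear":[0,0,0],"delta_rot":[0,0,0],"jaw":1},{"linear":[0,0,0],"delta_rot":[0,0,0],"jaw":1},{"linear":[0,0,0],"delta_rot":[0,0,0],"jaw":1},{"linear":[0,0,0],"delta_rot":[0,0,0],"jaw":1},{"linear":[0,0,0],"delta_rot":[0,0,0],"jaw":1},{"linear":[0,0,0],"delta_rot":[0,0,0],"jaw":1}]'>/dev/null; python3 st.py
python3 - <<'E'
from h import *
np.set_printoptions(precision=4,suppress=True)
for n in ("side","top"):
    p=env.camera(n)
    for t in("cap","cartridge","home","clip"):
        for d in env.mark_of(t,p)[:1]: print(n,t,d["score"],d["centre"])
    P=cloud(p).reshape(-1,3); P=P[~np.isnan(P).any(1)]; d=P@D; l=P@L
    k=(P[:,2]>.003)&(P[:,2]<.028)&(abs(l-.535)<.045)&(d>.14)&(d<.226); print(n,"foot pts",k.sum(),np.percentile(d[k],[1,5,50,95,99]) if k.sum() else "", np.percentile(l[k],[2,98]) if k.sum() else "")
    k=(P[:,2]>.157)&(P[:,2]<.163)&(abs(l-.535)<.022)&(d>.17)&(d<.245); print("top face",k.sum(),np.percentile(d[k],[1,5,50,95,99]) if k.sum() else "")
    if k.sum(): print("axis tilt via plane",np.linalg.svd(P[k]-P[k].mean(0),full_matrices=False)[2][2]@np.c_[D,L,[0,0,1]])
E
```

```text
d 0.2143 Fd -19.2 FL -2.4 Fz -7.9 TL 0.13
side cap 0.65 [227.6, 189.7]
side cartridge 0.65 [273.5, 276.6]
side home 0.6 [229.4, 235.2]
side clip 0.84 [226.2, 216.2]
side foot pts 8 [0.1842 0.1843 0.1858 0.1872 0.1873] [0.4973 0.5123]
top face 157 [0.1889 0.1906 0.2068 0.22   0.2276]
axis tilt via plane [-0.0285  0.0002 -0.9996]
top cap 0.56 [234.6, 150.6]
top cartridge 0.86 [240.9, 173.2]
top home 0.57 [236.0, 169.8]
top clip 0.91 [236.4, 165.2]
top foot pts 198 [0.1415 0.1446 0.1773 0.2172 0.2219] [0.4923 0.577 ]
top face 254 [0.1851 0.1861 0.2118 0.2292 0.2305]
axis tilt via plane [-0.0138 -0.001  -0.9999]
```

```bash
cat > foot.py <<'E'
from h import *
np.set_printoptions(precision=4,suppress=True)
p=env.camera("top"); P=cloud(p).reshape(-1,3); P=P[~np.isnan(P).any(1)]; d=P@D; l=P@L
for a,b in((.015,.024),(.024,.034)):
    k=(P[:,2]>a)&(P[:,2]<b)&(abs(l-.5345)<.018)&(d>.15)&(d<.226); print("foot",a,k.sum(),np.sort(d[k])[:12])
k=(P[:,2]>.157)&(P[:,2]<.164)&(abs(l-.5345)<.018)&(d>.17)&(d<.245); print("top",k.sum(),np.sort(d[k])[:12],np.sort(d[k])[-5:])
E
python3 foot.py
python3 -m pendant '[{"linear":[0,0,0],"delta_rot":[0,0.1,0],"jaw":1},{"linear":[0,0,0],"delta_rot":[0,0.1,0],"jaw":1},{"linear":[0,0,0],"delta_rot":[0,0,0],"jaw":1},{"linear":[0,0,0],"delta_rot":[0,0,0],"jaw":1}]'>/dev/null; python3 st.py; python3 foot.py
```

```text
foot 0.015 10 [0.1771 0.1775 0.1775 0.1775 0.1776 0.1778 0.1779 0.178  0.178  0.1782]
foot 0.024 69 [0.1779 0.178  0.1781 0.1783 0.1783 0.1783 0.1784 0.1785 0.1787 0.1788
 0.1788 0.1793]
top 274 [0.1844 0.1845 0.1848 0.1849 0.1849 0.1849 0.185  0.1853 0.1853 0.1854
 0.1855 0.1857] [0.2304 0.2304 0.2305 0.2305 0.2312]
d 0.2142 Fd -18.8 FL -1.8 Fz -9.1 TL 0.06
foot 0.015 10 [0.1789 0.1793 0.1794 0.1794 0.1795 0.1796 0.1797 0.1799 0.18   0.18  ]
foot 0.024 61 [0.179  0.1796 0.1799 0.1801 0.1801 0.1802 0.1805 0.1805 0.1805 0.1807
 0.181  0.1811]
top 283 [0.1845 0.1846 0.1847 0.1848 0.1848 0.185  0.185  0.1851 0.1851 0.1851
 0.1853 0.1854] [0.2297 0.2302 0.2303 0.2304 0.2308]
```

The foot stood about 7 mm out. Turning the tool back a little brings it in, so I'm continuing.

```bash
python3 -m pendant '[{"linear":[0,0,0],"delta_rot":[0,0.1,0],"jaw":1},{"linear":[0,0,0],"delta_rot":[0,0.1,0],"jaw":1},{"linear":[0,0,0],"delta_rot":[0,0.1,0],"jaw":1},{"linear":[0,0,0],"delta_rot":[0,0,0],"jaw":1},{"linear":[0,0,0],"delta_rot":[0,0,0],"jaw":1}]'>/dev/null; python3 st.py; python3 foot.py|cut -c1-45
python3 -m pendant '[{"linear":[0,0,0],"delta_rot":[0,0.1,0],"jaw":1},{"linear":[0,0,0],"delta_rot":[0,0.1,0],"jaw":1},{"linear":[0,0,0],"delta_rot":[0,0,0],"jaw":1},{"linear":[0,0,0],"delta_rot":[0,0,0],"jaw":1}]'>/dev/null; python3 st.py; python3 foot.py|cut -c1-45
```

```text
d 0.214 Fd -18.9 FL -1.8 Fz -11.4 TL 0.17
foot 0.015 8 [0.1818 0.1818 0.182  0.182  0.1
foot 0.024 55 [0.1818 0.1821 0.1823 0.1823 0.
 0.1835 0.1837]
top 311 [0.184  0.1841 0.1841 0.1842 0.1843 0
 0.1848 0.1851] [0.2293 0.2295 0.2299 0.2301 
d 0.2139 Fd -18.4 FL -1.9 Fz -12.8 TL -0.06
foot 0.015 10 [0.1833 0.1834 0.1836 0.1836 0.
foot 0.024 54 [0.1837 0.1837 0.1837 0.184  0.
 0.1851 0.1852]
top 298 [0.1836 0.1836 0.1837 0.1838 0.1841 0
 0.1848 0.1849] [0.2293 0.2294 0.2294 0.2294
```

```bash
python3 -m pendant '[{"linear":[0.004,0,0.003],"delta_rot":[0,0.05,0],"jaw":1},{"linear":[0.004,0,0.003],"delta_rot":[0,0.05,0],"jaw":1},{"linear":[0,0,0],"delta_rot":[0,0,0],"jaw":1},{"linear":[0,0,0],"delta_rot":[0,0,0],"jaw":1}]'; python3 st.py; python3 foot.py|cut -c1-45
```

```text
t: 14.77
ee_pos: [0.5772, 0.0085, 0.1465]
tool_rot: [0.741, 0.505, -0.366, 0.248]
force: [-7.9, -15.9, -4.0]
width: 0.0454
grip_force: 65.7
d 0.214 Fd -17.6 FL -1.7 Fz -4.0 TL -1.09
foot 0.015 8 [0.1831 0.1834 0.1837 0.1838 0.1
foot 0.024 57 [0.1835 0.1836 0.1838 0.1838 0.
 0.185  0.1851]
top 303 [0.1838 0.1838 0.184  0.184  0.1841 0
 0.1847 0.185 ] [0.2291 0.2291 0.2292 0.2293
```

```bash
python3 -m pendant '[{"linear":[0.006,0,0.002],"delta_rot":[0,0,0],"jaw":1},{"linear":[0,0,0],"delta_rot":[0,0,0],"jaw":1},{"linear":[0,0,0],"delta_rot":[0,0,0],"jaw":1},{"linear":[0,0,0],"delta_rot":[0,0,0],"jaw":1},{"linear":[0,0,0],"delta_rot":[0,0,0],"jaw":1},{"linear":[0,0,0],"delta_rot":[0,0,0],"jaw":1}]'; python3 st.py; python3 foot.py|cut -c1-45
```

```text
t: 15.32
ee_pos: [0.5772, 0.0085, 0.1464]
tool_rot: [0.741, 0.505, -0.366, 0.249]
force: [-9.5, -15.1, 0.3]
width: 0.0453
grip_force: 66.1
d 0.214 Fd -17.5 FL -3.4 Fz 0.3 TL -1.73
foot 0.015 6 [0.1828 0.1834 0.1835 0.1836 0.1
foot 0.024 56 [0.1833 0.1836 0.1837 0.1838 0.
 0.1845 0.1847]
top 308 [0.1837 0.1839 0.1842 0.1842 0.1843 0
 0.1846 0.1847] [0.2292 0.2293 0.2294 0.2296
```

Pressed squarely at about 17.5 N, with foot and top both at d≈0.184. Now ease off, open and withdraw.

```bash
python3 -m pendant '[{"linear":[-0.005,0,0.006],"delta_rot":[0,0,0],"jaw":1},{"linear":[-0.005,0,0.006],"delta_rot":[0,0,0],"jaw":1},{"linear":[0,0,0],"delta_rot":[0,0,0],"jaw":1},{"linear":[0,0,0],"delta_rot":[0,0,0],"jaw":1}]' 20; python3 st.py
python3 -m pendant '[{"linear":[0,0,0],"delta_rot":[0,0,0],"jaw":-1},{"linear":[0,0,0],"delta_rot":[0,0,0],"jaw":-1},{"linear":[0,0,0],"delta_rot":[0,0,0],"jaw":-1},{"linear":[0,0,0],"delta_rot":[0,0,0],"jaw":-1},{"linear":[0,0,0],"delta_rot":[0,0,0],"jaw":-1},{"linear":[0,0,0],"delta_rot":[0,0,0],"jaw":-1}]'; python3 st.py; python3 foot.py|cut -c1-45
```

```text
t: 15.7
ee_pos: [0.5772, 0.0084, 0.1463]
tool_rot: [0.741, 0.506, -0.364, 0.248]
force: [-6.1, -7.7, 0.7]
width: 0.0454
grip_force: 66.9
d 0.2139 Fd -9.4 FL -3.0 Fz 0.7 TL -1.34
t: 16.2
ee_pos: [0.5789, 0.0125, 0.1444]
tool_rot: [0.742, 0.509, -0.36, 0.247]
force: [0.1, 0.3, -0.2]
width: 0.0853
grip_force: 0.0
d 0.2184 Fd 0.3 FL 0.0 Fz -0.2 TL 0.82
foot 0.015 7 [0.1835 0.1836 0.1837 0.1841 0.1
foot 0.024 62 [0.1834 0.1834 0.1837 0.1839 0.
 0.1851 0.1853]
top 326 [0.1837 0.1837 0.184  0.184  0.1841 0
 0.1847 0.1848] [0.2291 0.2295 0.2296 0.2297
```

```bash
python3 -m pendant '[{"linear":[0,0,-0.05],"delta_rot":[0,0,0],"jaw":-1},{"linear":[-0.03,0,-0.08],"delta_rot":[0,0,0],"jaw":-1},{"linear":[-0.05,0,-0.1],"delta_rot":[0,0,0],"jaw":-1},{"linear":[-0.08,0,-0.1],"delta_rot":[0,0,0],"jaw":-1},{"linear":[-0.1,0,-0.1],"delta_rot":[0,0,0],"jaw":-1},{"linear":[-0.1,0,-0.1],"delta_rot":[0,0,0],"jaw":-1},{"linear":[-0.1,0,-0.1],"delta_rot":[0,0,0],"jaw":-1},{"linear":[-0.1,0,-0.1],"delta_rot":[0,0,0],"jaw":-1},{"linear":[0,0,0],"delta_rot":[0,0,0],"jaw":-1},{"linear":[0,0,0],"delta_rot":[0,0,0],"jaw":-1}]'
python3 st.py; python3 foot.py
python3 - <<'E'
from h import *
for n in("top","side"):
    p=env.camera(n); P=cloud(p).reshape(-1,3); P=P[~np.isnan(P).any(1)]; d=P@D; l=P@L
    k=(P[:,2]>.157)&(P[:,2]<.164)&(d>.17)&(d<.25)&(abs(l-.535)<.04); r=cv2.minAreaRect((np.c_[d,l][k]*1000).astype(np.float32)); print(n,"topface",r, np.linalg.svd(P[k]-P[k].mean(0),full_matrices=False)[2][2]@np.c_[D,L,[0,0,1]])
    k=(P[:,2]>.108)&(P[:,2]<.141)&(d>.215)&(d<.25)&(abs(l-.535)<.03); print("spine",k.sum(),np.percentile(d[k],[2,50,98]) if k.sum() else 0,np.percentile(l[k],[2,98]) if k.sum() else 0)
    a,b,c,e=(130,230,180,320) if n=="top" else (110,310,140,340)
    cv2.imwrite(f"pics/{n}9.png",cv2.resize(p["img"][a:b,c:e],None,fx=3.5,fy=3.5))
E
python3 -c "
import cv2,numpy as np
a=cv2.imread('pics/top9.png');b=cv2.imread('pics/side9.png')
b=cv2.resize(b,(350,350));a=cv2.resize(a,(440,350*1));cv2.imwrite('pics/both9.png',np.hstack([a,b]))"
```

```text
t: 17.08
ee_pos: [0.5914, 0.0451, 0.2799]
tool_rot: [0.743, 0.509, -0.359, 0.247]
force: [0.0, 0.3, -0.3]
width: 0.0855
grip_force: 0.0
d 0.2533 Fd 0.2 FL -0.1 Fz -0.3 TL 0.81
foot 0.015 7 [0.1836 0.1838 0.1838 0.1838 0.184  0.1841 0.1865]
foot 0.024 61 [0.1832 0.1835 0.1837 0.1839 0.1841 0.1842 0.1843 0.1844 0.1848 0.1849
 0.1852 0.1853]
top 314 [0.1839 0.184  0.1842 0.1842 0.1845 0.1846 0.1847 0.1848 0.1849 0.1849
 0.185  0.1851] [0.2297 0.2298 0.2298 0.2299 0.2302]
top topface ((206.8751220703125, 534.7194213867188), (46.3999137878418, 46.531654357910156), 0.1018931120634079) [-9.47741760e-04  4.99735504e-03 -9.99987062e-01]
spine 11 [0.21723443 0.23373239 0.23498158] [0.5121319  0.54670471]
side topface ((210.7239227294922, 533.3621215820312), (45.8433837890625, 47.240726470947266), 88.43910217285156) [ 0.00806225 -0.01044315  0.99991295]
spine 216 [0.21657684 0.23720058 0.23934225] [0.51124962 0.55244665]
```

View pics/both9.png

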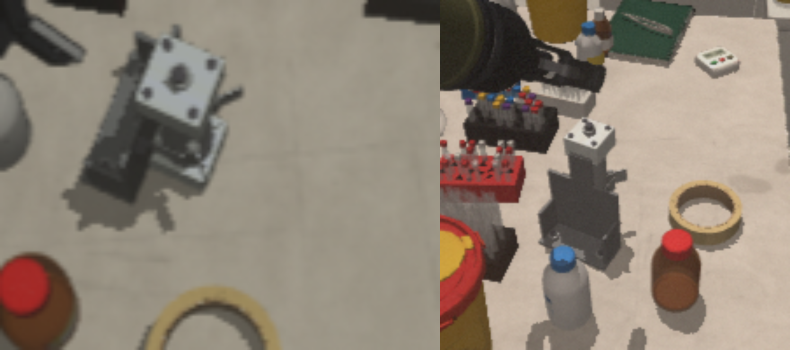

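The cartridge stands square in the clip against plate and spine. Its block spans d 0.184–0.230 at both foot and top, the gripper is clear, and the bottles and tape are where they were.

```bash
python3 -c "
from rig import env
print(env.hand_in())"
```

```text
the job is handed in; nothing more can be done
None
```

I raised the cartridge on its foot into the clip, pressed it against the holder at about 18–19 N by wrist force, released it and handed the job in. The last pictures show it upright and square against plate and spine with the bottles and tape unmoved, but the hand-in returned no verdict.

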